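# Unpile the paint jars from the tool case

## Task

The paint jars are piled on the tool case. Take the pile apart from the top: stand each jar upright in the middle of the coaster of its own colour, and only when all three jars are placed lay the emptied case flat on the grey pad, centred and squared up with it. Never tip a jar over, and leave the spray can and the green model car where they are.

Things in the scene. Friction and masses are not known exactly. Their poses are not given: they have to be found in the camera images.
- red_jar_mid (a point): Red paint jar with a red lid, an upright cylinder 52 mm in diameter and 50 mm high with a flat top. The point is its centre, half-way up; z is its axis. It stands on the case at the start, 40 mm from the case's middle towards one end; the yellow jar is towards the other end (which end varies).
- yellow_jar_mid (a point): Yellow paint jar with a yellow lid, same size as the red one (52 mm in diameter, 50 mm high). The point is its centre, half-way up; z is its axis. It stands on the case at the start.
- blue_jar_mid (a point): Small blue paint jar with a blue lid, an upright cylinder 32 mm in diameter and 44 mm high. The point is its centre, half-way up; z is its axis. At the start it stands on top of either the red or the yellow jar.
- case_mid (a point): Flat closed tool case, a rigid box 160 x 60 x 34 mm, grey top over a black bottom. The point is its centre, half-way up; x is along its 160 mm length, y across its 60 mm width, z up. It lies loose on the table with the jars on it. Either way round is the same.
- red_coaster: Fixed round coaster, red with a thin cork rim, 80 mm in diameter, 5 mm thick. Origin at the centre of its underside, on the table.
- yellow_coaster: Fixed round coaster, yellow with a thin cork rim, 80 mm in diameter, 5 mm thick. Origin at the centre of its underside, on the table.
- blue_coaster: Fixed round coaster, blue with a thin cork rim, 80 mm in diameter, 5 mm thick. Origin at the centre of its underside, on the table.
- pad: Fixed rectangular grey pad with a black edge, 184 x 84 mm, 4 mm thick, the place for the case. Origin at the centre of its underside, on the table; x is along its 184 mm length.
- spray_can: Bystander: loose white spray can with a grey band and a black cap, 52 mm in diameter and 155 mm high, standing at the left far side of the work. Origin at the centre of its underside.
- model_car: Bystander: loose green model car, 165 x 74 x 52 mm, standing beyond the coasters. Origin at its middle, on the table; x is along its length.
Not all that is in view belongs to the job. Of the things that look like the part that bears red_jar_mid, the smallest one is meant.

How it is judged (in metres and radians):
On the way, in this order (a step that is already met when the one before it is completed fails the run):
1. all three jars stand upright on the coasters of their own colours (horizontal distance between red_jar_mid and red_coaster below 0.013 m and z of red_jar_mid in the frame of red_coaster between 0.025 and 0.035 m and angle between each of red_jar_mid, yellow_jar_mid, blue_jar_mid's own z axis and vertical below 0.1 rad and horizontal distance between yellow_jar_mid and yellow_coaster below 0.013 m and z of yellow_jar_mid in the frame of yellow_coaster between 0.025 and 0.035 m and horizontal distance between blue_jar_mid and blue_coaster below 0.013 m and z of blue_jar_mid in the frame of blue_coaster between 0.022 and 0.032 m), for 0.2 s.
2. then the case lies flat on the grey pad, squared up with it (horizontal distance between case_mid and pad below 0.013 m and angle between the x axis of case_mid and the x axis of pad, either way round below 0.15 rad and z of case_mid in the frame of pad between 0.016 and 0.026 m and angle between case_mid's own z axis and vertical below 0.1 rad), for 0.2 s.
At the end, for the whole second after the job is handed in: Each jar stands upright (within 0.1 rad) on the coaster of its colour, centre within 13 mm of the coaster's centre; the case lies flat on the pad, centre within 13 mm of the pad's centre and its length within 0.15 rad of the pad's length, either way round; all four released and at rest (all of step 1 and all of step 2 and linear speed of each of red_jar, yellow_jar, blue_jar, case below 0.02 m/s); the robot touches nothing.
It fails at once if a jar is tipped over (more than 0.8 rad) (angle between any of red_jar_mid, yellow_jar_mid, blue_jar_mid's own z axis and vertical above 0.8 rad).
It fails at once if the spray can or the model car is shifted by more than 20 mm (distance of any of spray_can, model_car from where it was at the start of the episode above 0.02 m).
It also fails if it takes over 112 s, if anything falls off the work surface, if the arm or the gripper's body presses on something with over 40 N, if the wrist force passes 120 N, or if a joint passes its speed limit or range.

## Robot

A 6-joint arm with a two-finger parallel gripper is mounted at the origin on the work surface. World frame = base frame: x ahead of the robot, y to its left, z up, the work surface at z = 0. Lengths are in mm, angles in rad, forces in N, time in s.
With the tool pointing down it reaches from about 350 to 975 mm from the base axis. Payload 7.1 kg.
Tool frame: the origin (TCP) lies at the very end of the fingers, on their centre line; the grasp point (between the pads) lies 19 mm behind it; z points along the fingers, y is the direction in which the jaws open and shut (so a half turn about z gives the same grasp; the last joint's range is limited). The gripper opens to 88 mm and grips with 3 to 60 N. Pads are 20 mm wide; open, the fingers measure 115 mm over their backs; the gripper's body (75 mm by 178 mm) begins 61 mm behind the grasp point.
Start: joints at [-1.191, 0.423, 1.63, -0, 1.089, -0.019], TCP at [242.711, -575.931, 222.675] pointing down, gripper open.
Joint ranges: [-3, 3], [-0.9, 2.11], [0.09, 2.58], [-1.31, 4.45], [0.11, 2.69], [-2.54, 2.54]. Speed limits (rad/s): [2.39, 2.39, 3.01, 3.14, 3.14, 3.14].

## Interface

Orientations are given as a rotation vector (axis times angle).
In Python, from workcell import ctrl, imaging gives the robot as it stands. The module is installed in compiled form; this text tells all that it offers.
- The arm moves only by the shell command python3 -m pendant 'ROWS'. ROWS is JSON, a list of rows, each an object with "turn": the turn, a rotation vector about the world's x, y, z in rad, a list of three; "dp": the shift along the world's x, y, z in m, a list of three; "claw": the finger opening in m, from 0 to 0.0878. A call has 1 to 8 rows; each row is the pose to reach, as a shift and turn from the pose commanded when the call began; what a row does not reach only later rows make up. A row lasts 1/10 s, in which the tool goes at most 50 mm and 8.59 degrees, less where a joint would pass 70% of its speed; a pose out of reach is approached as far as the arm can. A call with a gripper value outside its range is refused whole. The fingers move at their own pace and stop on an object; the grip force is fixed at half the most. Time passes only in rows, so rows that repeat a pose let the fingers close. It gives the time, the measured TCP pose, the force and the opening at its end, in the units of the state.
- ctrl.get_obs(): the state, without advancing time (a new reading comes with each control period).
- imaging.get_image(name): name is "side" or "top"; returns a dict with "pixels" (384x512x3 uint8, blue, green, red), "fov_y" (degrees; the focal length in pixels is half the picture's height over the tangent of half this angle, whatever the lens; pixels are square), "cx", "cy" (the principal point, pixels), "xyz" and "rotation" of the camera in the world. Camera axes: x right, y up, looking along -z (the intrinsics and any distortion apply to the point x, -y, -z); pixel columns grow to the right and rows downward; lengths in mm; the calibration is good to about 2 mm. A picture is of the moment at which its call begins. There is no depth.
- ctrl.close_job(): hands the job in, once; it reports no verdict.
The state is a dict: "t": time; "qpos": joint angles; "qvel": joint speeds; "joint_torque": joint torques, N m; "ee_pos": TCP position; "orientation": TCP orientation; "ft_force": force on the tool from outside, world axes, zero at the start; "moment": the same for the moment, N m; "width": finger opening in mm.
Only numpy, scipy, OpenCV 4.12 (cv2) and the standard library are available. Lean on these libraries where they do the work, as an engineer would, in place of code of your own. Each camera call takes 0.05 s, during which the arm holds its last target.

## Working session

There is one attempt and no reset: what is moved stays moved. The work goes in short steps, Python scripts to look and compute and a shell command to move; the robot and the scene stay as the last step left them, time stands still between calls to the robot, and variables do not carry over. Pictures are saved under pics/ and viewed, and the job is handed in when it is done.

```bash
mkdir -p pics; python3 - <<'E'
from workcell import ctrl, imaging
import cv2
print(ctrl.get_obs())
for n in("side","top"):
    d=imaging.get_image(n); cv2.imwrite(f"pics/{n}0.png",d["pixels"])
    print(n,{k:v for k,v in d.items() if k!="pixels"})
E
```

```text
{'t': 0.0, 'qpos': array([-1.19099929e+00,  4.23804621e-01,  1.63066968e+00, -3.26072749e-07,
        1.08859260e+00, -1.90132930e-02]), 'qvel': array([-0.0007197 , -0.00075245,  0.00156546, -0.00053985,  0.00168224,
       -0.00018682]), 'joint_torque': array([ 3.66068844e-04, -5.44633734e+01, -2.73669434e+01,  6.43215235e-02,
        2.27039790e-02, -1.30974768e-04]), 'ee_pos': array([ 242.51651928, -575.44228092,  221.93229231]), 'orientation': array([-3.07791907e+00, -6.22019476e-01,  4.15733198e-04]), 'ft_force': array([-0.22441455,  0.81976528, -0.01541834]), 'moment': array([0.04636767, 0.00700253, 0.04050179]), 'width': 87.80483886403587}
side {'fov_y': 55.596941060577606, 'cx': 257.34089725170645, 'cy': 191.3070642668689, 'xyz': array([502.92304475, 786.52378782, 756.6856922 ]), 'rotation': array([ 0.07332081, -1.24596562, -2.71837631])}
top {'fov_y': 44.192099580238725, 'cx': 251.40766712789917, 'cy': 197.58993882157117, 'xyz': array([ 505.72546702,   33.60972036, 1143.23648734]), 'rotation': array([ 0.09544556, -0.08771432, -1.58644414])}
```

View pics/side0.png

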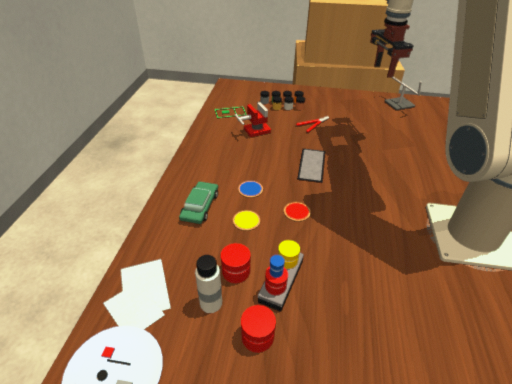

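View pics/top0.png

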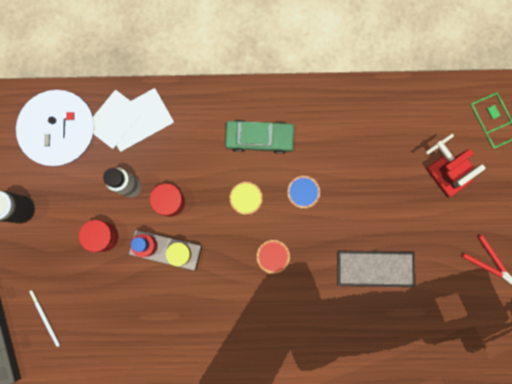

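The side view shows the pile (blue on red at about (277,272), yellow at (289,250)), with coasters at blue (251,188), yellow (247,220) and red (297,211), and the pad at (312,165). In the top view the case is at (165,250), the yellow coaster at (246,198), blue (304,192), red (273,257), and the pad at (376,268).

Red jar candidates, top-view pixels: (167,200), (98,236) and (143,245). Only the one at (143,245) is small, stands on the case and has the blue jar on it. I'll confirm that in a crop.

```bash
cat > h.py <<'E'
import numpy as np, cv2
from scipy.spatial.transform import Rotation as R
from workcell import ctrl, imaging
class Cam:
    def __init__(s,n):
        d=imaging.get_image(n); s.img=d["pixels"]; s.cx,s.cy=d["cx"],d["cy"]
        s.f=s.img.shape[0]/2/np.tan(np.radians(d["fov_y"])/2); s.C=np.array(d["xyz"]); s.R=R.from_rotvec(d["rotation"]).as_matrix()
        s.hsv=cv2.cvtColor(s.img,cv2.COLOR_BGR2HSV)
    def ray(s,uv):
        v=s.R@np.array([(uv[0]-s.cx)/s.f,-(uv[1]-s.cy)/s.f,-1.]); return v/np.linalg.norm(v)
    def plane(s,uv,z):
        v=s.ray(uv); return s.C+v*(z-s.C[2])/v[2]
    def proj(s,P):
        p=s.R.T@(np.array(P,float)-s.C); return np.array([s.cx+s.f*p[0]/-p[2],s.cy-s.f*p[1]/-p[2]])
    def mask(s,col):
        H,S,V=cv2.split(s.hsv)
        m={'red':((H<5)|(H>174))&(S>190)&(V>110),'yellow':(H>22)&(H<36)&(S>150)&(V>90),'blue':(H>100)&(H<125)&(S>150)&(V>60)}[col]
        return m.astype(np.uint8)*255
    def blobs(s,col,amin=25):
        n,l,st,c=cv2.connectedComponentsWithStats(s.mask(col))
        return [(c[i].round(1).tolist(),st[i].tolist()) for i in range(1,n) if st[i][4]>amin]
def tri(a,ua,b,ub):
    va,vb=a.ray(ua),b.ray(ub)
    t=np.linalg.lstsq(np.c_[va,-vb],b.C-a.C,rcond=None)[0]
    p,q=a.C+va*t[0],b.C+vb*t[1]; return (p+q)/2,np.linalg.norm(p-q)
def crop(im,x,y,w,h,k): return cv2.resize(im[y:y+h,x:x+w],None,fx=k,fy=k,interpolation=cv2.INTER_CUBIC)
E
python3 - <<'E'
from h import *
s,t=Cam("side"),Cam("top")
for c in('red','yellow','blue'):
    print(c,'side',s.blobs(c)); print(c,'top',t.blobs(c))
cv2.imwrite("pics/c1.png",np.hstack([crop(s.img,180,220,130,140,3),crop(t.img,75,170,130,140,3)]))
E
```

```text
red side [([255.8, 112.3], [247, 104, 17, 17, 88]), ([309.8, 123.7], [296, 119, 25, 13, 106]), ([257.3, 129.0], [244, 122, 27, 14, 165]), ([296.7, 210.6], [286, 204, 23, 15, 251]), ([235.5, 262.0], [221, 243, 29, 40, 935]), ([275.7, 282.1], [265, 267, 23, 28, 372]), ([257.9, 327.5], [241, 305, 35, 48, 1332]), ([107.6, 351.8], [102, 348, 12, 9, 71])]
red top []
yellow side [([246.1, 219.5], [234, 211, 25, 18, 352]), ([289.1, 251.4], [278, 240, 22, 28, 417])]
yellow top []
blue side [([250.1, 188.1], [241, 182, 20, 13, 198]), ([276.7, 262.2], [271, 256, 13, 14, 154]), ([275.7, 273.1], [271, 270, 11, 7, 45])]
blue top []
```

View pics/c1.png

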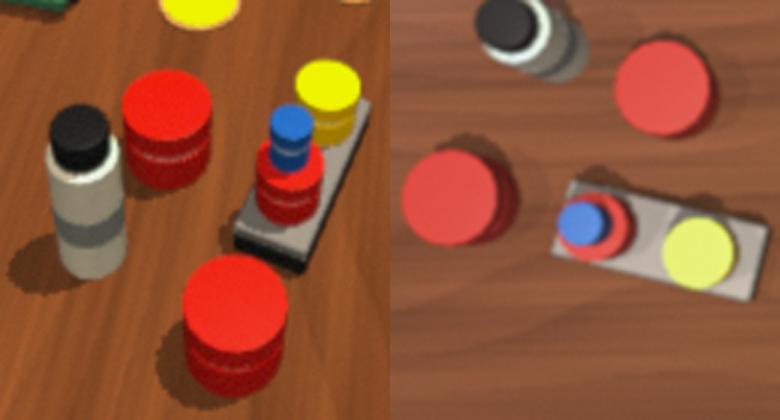

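The crop confirms it: the two other red jars, at side (235,262) and (258,327), are clearly bigger. The small red jar at side (276,282) / top (143,245), under the blue jar, is the one meant. Next I'll measure everything.

```bash
python3 - <<'E'
from h import *
s,t=Cam("side"),Cam("top")
for n,c,pts in(("top",t,[(143,245),(137,244),(150,240),(153,250),(178,254),(189,256),(246,198),(304,192),(273,257),(167,200),(120,240),(376,268),(135,255)]),("side",s,[(277,260),(277,270),(277,275),(268,282),(277,290),(289,248),(289,262),(297,211),(251,188),(247,220),(312,165)])):
    for p in pts: print(n,p,c.hsv[p[1],p[0]])
im=np.hstack([crop(t.img,125,225,80,50,9)]);cv2.imwrite("pics/c2.png",im)
cv2.imwrite("pics/c3.png",crop(s.img,250,235,60,75,8))
E
```

```text
top (143, 245) [109 143 224]
top (137, 244) [109 147 218]
top (150, 240) [  2 174 230]
top (153, 250) [  2 180 123]
top (178, 254) [ 32 127 242]
top (189, 256) [ 28 146 154]
top (246, 198) [ 32 126 242]
top (304, 192) [108 143 223]
top (273, 257) [  3 151 226]
top (167, 200) [  2 169 225]
top (120, 240) [ 10 148 119]
top (376, 268) [ 18  30 168]
top (135, 255) [  4  97 179]
side (277, 260) [107 202 203]
side (277, 270) [107 107 107]
side (277, 275) [106 207  91]
side (268, 282) [  1 244 114]
side (277, 290) [  1 245 127]
side (289, 248) [ 31 255 244]
side (289, 262) [ 23 242 193]
side (297, 211) [  2 247 240]
side (251, 188) [107 207 201]
side (247, 220) [ 31 255 243]
side (312, 165) [ 18  45 171]
```

View pics/c2.png

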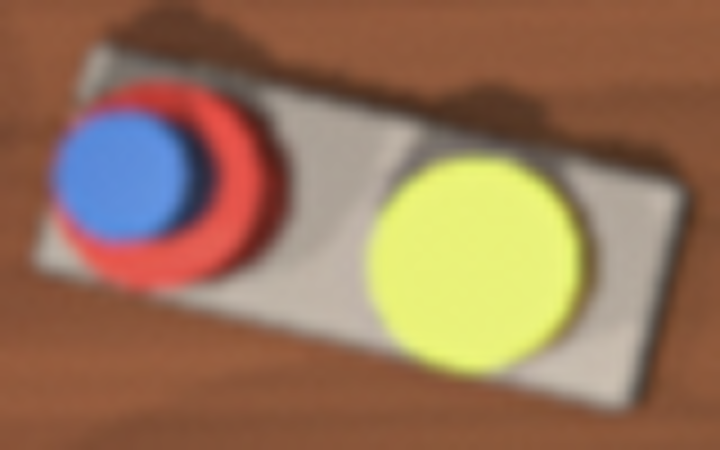

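View pics/c3.png

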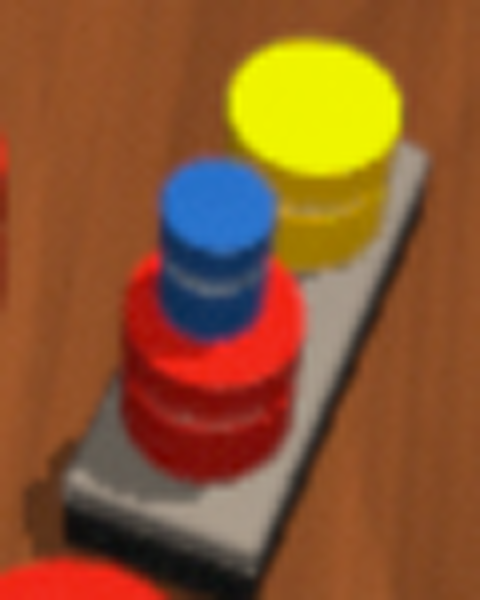

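```bash
cat >> h.py <<'E'
VT={'top':{'red':(lambda H,S,V:((H<6)|(H>174))&(S>125)&(V>200)),'yellow':(lambda H,S,V:(H>22)&(H<40)&(S>90)&(V>205)),'blue':(lambda H,S,V:(H>100)&(H<116)&(S>100)&(V>175))},
    'side':{'red':(lambda H,S,V:((H<6)|(H>174))&(S>190)&(V>190)),'yellow':(lambda H,S,V:(H>22)&(H<40)&(S>190)&(V>215)),'blue':(lambda H,S,V:(H>98)&(H<116)&(S>150)&(V>160))}}
def tops(cam,name,col,amin=60,K=4):
    "bright horizontal discs: ellipse fit on the 4x enlarged picture -> centre, axes"
    big=cv2.resize(cam.img,None,fx=K,fy=K,interpolation=cv2.INTER_CUBIC)
    H,S,V=cv2.split(cv2.cvtColor(big,cv2.COLOR_BGR2HSV)); m=VT[name][col](H,S,V).astype(np.uint8)*255
    m=cv2.morphologyEx(m,cv2.MORPH_OPEN,np.ones((5,5),np.uint8))
    out=[]
    for c in cv2.findContours(m,cv2.RETR_EXTERNAL,cv2.CHAIN_APPROX_NONE)[0]:
        if cv2.contourArea(c)/K/K<amin: continue
        (x,y),(a,b),_=cv2.fitEllipse(cv2.convexHull(c))
        out.append((np.array([(x+.5)/K-.5,(y+.5)/K-.5]),a/K,b/K))
    return out
def rect(cam,x,y,w,h,lo,hi,smax,K=4):
    "grey quad inside window -> minAreaRect and 4-corner polygon"
    big=crop(cam.img,x,y,w,h,K); H,S,V=cv2.split(cv2.cvtColor(big,cv2.COLOR_BGR2HSV))
    m=((S<smax)&(V>lo)&(V<hi)).astype(np.uint8)*255; m=cv2.morphologyEx(m,cv2.MORPH_OPEN,np.ones((7,7),np.uint8))
    cs=cv2.findContours(m,cv2.RETR_EXTERNAL,cv2.CHAIN_APPROX_NONE)[0]; c=cv2.convexHull(np.vstack([k for k in cs if cv2.contourArea(k)>300]))
    e=.02
    while True:
        p=cv2.approxPolyDP(c,e*cv2.arcLength(c,True),True)
        if len(p)<=4: break
        e+=.005
    f=lambda q:(np.array(q,float).reshape(-1,2)+.5)/K-.5+[x,y]
    return f(cv2.boxPoints(cv2.minAreaRect(c))),f(p)
E
python3 - <<'E'
from h import *
s,t=Cam("side"),Cam("top")
for c in('red','yellow','blue'):
    for n,k in(('top',t),('side',s)):
        print(c,n,[(u.round(1).tolist(),round(a,1),round(b,1)) for u,a,b in tops(k,n,c)])
# top view
for nm,w,z in(('case',(120,222,90,55),34),('pad',(330,240,95,55),4)):
    b,p=rect(t,*w,90 if nm=='case' else 60,256,75)
    for q in(b,p):
        P=np.array([t.plane(u,z) for u in q]); print(nm,q.round(1).tolist(),'\n',P[:,:2].round(1).tolist(),'c',P.mean(0).round(1),'L',[np.linalg.norm(P[i]-P[i-1]).round(1) for i in range(4)],[np.degrees(np.arctan2(*(P[i]-P[i-1])[[1,0]])).round(1) for i in range(len(P))])
E
```

```text
red top [([483.2, 265.0], 7.2, 44.2), ([272.8, 256.2], 27.6, 28.1), ([493.1, 254.3], 4.7, 50.1), ([142.4, 245.7], 19.9, 22.3), ([94.2, 235.5], 30.2, 31.2), ([165.1, 198.9], 30.0, 30.7), ([457.0, 185.4], 13.6, 29.1), ([460.1, 164.0], 17.4, 35.1)]
red side [([107.6, 351.7], 9.0, 12.0), ([257.8, 320.8], 32.2, 35.1), ([277.9, 275.0], 15.7, 19.9), ([235.1, 254.5], 23.5, 29.9), ([296.8, 210.5], 15.2, 22.6), ([303.4, 126.3], 10.7, 34.0)]
yellow top [([177.0, 254.0], 22.6, 23.1), ([245.5, 197.7], 29.8, 30.1)]
yellow side [([288.9, 248.1], 15.9, 20.9), ([246.0, 219.4], 17.9, 24.5)]
blue top [([138.1, 244.1], 13.3, 13.7), ([303.3, 191.5], 26.8, 27.2)]
blue side [([276.8, 260.4], 10.8, 13.4), ([250.0, 188.0], 12.6, 20.1)]
case [[128.5, 254.5], [134.8, 228.5], [201.3, 244.8], [194.9, 270.7]] 
 [[506.9, 326.9], [567.2, 312.8], [526.5, 156.9], [466.8, 172.0]] c [516.9 242.2  34. ] L [np.float64(160.1), np.float64(61.9), np.float64(161.1), np.float64(61.6)] [np.float64(75.5), np.float64(-13.2), np.float64(-104.6), np.float64(165.9)]
case [[195.1, 268.9], [144.9, 258.4], [134.1, 231.4], [199.4, 244.
[... 179 characters left out ...]
64(169.7), np.float64(77.4), np.float64(22.2), np.float64(-102.4)]
pad [[337.1, 285.1], [337.6, 250.5], [414.4, 251.7], [413.9, 286.2]] 
 [[426.4, -161.5], [507.7, -165.9], [501.9, -348.9], [420.7, -343.1]] c [ 464.2 -254.8    4. ] L [np.float64(181.6), np.float64(81.4), np.float64(183.1), np.float64(81.4)] [np.float64(88.2), np.float64(-3.0), np.float64(-91.8), np.float64(175.9)]
pad [[337.9, 251.1], [412.6, 252.1], [413.9, 286.1], [338.1, 284.9]] 
 [[506.3, -166.4], [500.9, -344.7], [420.9, -343.1], [426.8, -164.0]] c [ 463.7 -254.5    4. ] L [np.float64(79.5), np.float64(178.3), np.float64(80.0), np.float64(179.2)] [np.float64(-1.8), np.float64(-91.8), np.float64(178.9), np.float64(88.1)]
```

```bash
python3 - <<'E'
from h import *
s,t=Cam("side"),Cam("top")
T=dict(rc=([272.8,256.2],[296.8,210.5],5),yc=([245.5,197.7],[246,219.4],5),bc=([303.3,191.5],[250,188],5),bj=([138.1,244.1],[276.8,260.4],128),yj=([177,254],[288.9,248.1],84))
for k,(a,b,z) in T.items():
    P,e=tri(t,a,s,b); print(k,'tri',P.round(1),'gap',round(e,1),'top@z',t.plane(a,z)[:2].round(1),'side@z',s.plane(b,z)[:2].round(1))
b,p=rect(s,290,140,45,50,60,256,75); P=np.array([s.plane(u,4) for u in b])
print('pad side',b.mean(0),p.mean(0),p.round(1).tolist(),np.mean([s.plane(u,4) for u in p],0).round(1))
a,_=rect(t,330,240,95,55,60,256,75); print('pad tri',tri(t,a.mean(0),s,p.mean(0)))
P=np.array([s.plane(u,4) for u in p]);print(P.round(0).tolist())
# case corners in the side view
b,p=rect(s,250,235,60,75,100,256,75); print('case side',p.round(1).tolist(), [s.plane(u,34).round(0).tolist() for u in p])
# side can & car in top view
for q in((115,177),(121,182)): print(t.plane(q,155).round(0),t.plane(q,0).round(0))
print('car',t.plane((228,150),30).round(0),t.plane((293,152),30).round(0))
print('bigreds',t.plane((165.1,198.9),70).round(0),t.plane((94.2,235.5),70).round(0))
E
```

```text
rc tri [496.5 -10.6   3.6] gap 1.0 top@z [497.  -10.6] side@z [496.   -9.2]
yc tri [638.9  52.4   3.5] gap 0.2 top@z [638.8  52.4] side@z [638.5  53.9]
bc tri [651.5 -88.2   3.7] gap 0.1 top@z [651.4 -88. ] side@z [651.2 -86.6]
bj tri [528.5 282.5 125. ] gap 0.4 top@z [528.6 281.7] side@z [528.2 284.9]
yj tri [505.9 205.9  81.6] gap 0.5 top@z [506.1 205.5] side@z [505.6 208. ]
pad side [311.28653669 164.58269501] [311.3125 164.375 ] [[303.1, 149.1], [323.6, 151.1], [320.1, 180.4], [298.4, 176.9]] [ 463.6 -254.7    4. ]
pad tri (array([ 4.63556202e+02, -2.56320102e+02, -2.31489510e-01]), np.float64(0.32394265893190477))
[[498.0, -339.0, 4.0], [423.0, -340.0, 4.0], [431.0, -167.0, 4.0], [503.0, -173.0, 4.0]]
case side [[302.6, 254.4], [281.4, 303.9], [257.9, 295.6], [299.6, 253.1]] [[470.0, 180.0, 34.0], [508.0, 330.0, 34.0], [563.0, 317.0, 34.0], [477.0, 177.0, 34.0]]
[670. 326. 155.] [696. 371.   0.]
[659. 313. 155.] [684. 357.   0.]
car [752.  92.  30.] [744. -64.  30.]
bigreds [632. 235.  70.] [551. 396.  70.]
```

Two-view heights agree with the text: coaster tops measure about 3.6 mm and jar tops 81.6 and 125 mm, within calibration. The small red jar's lid centre will show once the blue jar is off. The jaws have to go across the case, at -14.5°, which is a turn of +0.92 from now. Moving to the blue jar.

```bash
python3 -m pendant '[{"dp":[0.24,0.30,0],"turn":[0,0,0.46],"claw":0.0878},{"dp":[0.24,0.30,0],"turn":[0,0,0.46],"claw":0.0878},{"dp":[0.24,0.30,0],"turn":[0,0,0.46],"claw":0.0878},{"dp":[0.24,0.30,0],"turn":[0,0,0.46],"claw":0.0878},{"dp":[0.24,0.30,0],"turn":[0,0,0.46],"claw":0.0878},{"dp":[0.24,0.30,0],"turn":[0,0,0.46],"claw":0.0878},{"dp":[0.24,0.30,0],"turn":[0,0,0.46],"claw":0.0878},{"dp":[0.24,0.30,0],"turn":[0,0,0.46],"claw":0.0878}]'
python3 -m pendant '[{"dp":[0.03,0.38,0],"turn":[0,0,0.46],"claw":0.0878},{"dp":[0.03,0.38,0],"turn":[0,0,0.46],"claw":0.0878},{"dp":[0.03,0.38,0],"turn":[0,0,0.46],"claw":0.0878},{"dp":[0.03,0.38,0],"turn":[0,0,0.46],"claw":0.0878},{"dp":[0.03,0.38,0],"turn":[0,0,0.46],"claw":0.0878},{"dp":[0.03,0.38,0],"turn":[0,0,0.46],"claw":0.0878},{"dp":[0.03,0.38,0],"turn":[0,0,0.46],"claw":0.0878},{"dp":[0.03,0.38,0],"turn":[0,0,0.46],"claw":0.0878}]'
```

```text
t: 1.3
ee_pos: [484.3, -273.5, 222.9]
orientation: [2.855, 1.31, 0.001]
ft_force: [0.0, -0.7, 0.1]
width: 87.9
t: 2.1
ee_pos: [512.7, 107.2, 223.0]
orientation: [2.481, 1.927, 0.002]
ft_force: [0.6, 0.1, 0.5]
width: 88.0
```

```bash
python3 -m pendant '[{"dp":[0.016,0.178,-0.02],"turn":[0,0,0],"claw":0.07},{"dp":[0.016,0.178,-0.02],"turn":[0,0,0],"claw":0.07},{"dp":[0.016,0.178,-0.02],"turn":[0,0,0],"claw":0.07},{"dp":[0.016,0.178,-0.02],"turn":[0,0,0],"claw":0.07},{"dp":[0.016,0.178,-0.06],"turn":[0,0,0],"claw":0.07},{"dp":[0.016,0.178,-0.06],"turn":[0,0,0],"claw":0.07}]'
python3 - <<'E'
from h import *
s,t=Cam("side"),Cam("top")
cv2.imwrite("pics/a1.png",np.hstack([crop(s.img,220,180,120,130,3),crop(t.img,75,170,130,130,3)]))
o=ctrl.get_obs();print(o['ee_pos'],s.proj(o['ee_pos']),t.proj(o['ee_pos']))
E
```

```text
t: 2.7
ee_pos: [525.7, 281.7, 158.6]
orientation: [-2.48, -1.926, 0.012]
ft_force: [-0.5, -0.6, -0.1]
width: 69.7
[528.04696817 281.55715924 162.34947992] [277.89635928 248.89093807] [134.12545866 244.05141193]
```

View pics/a1.png

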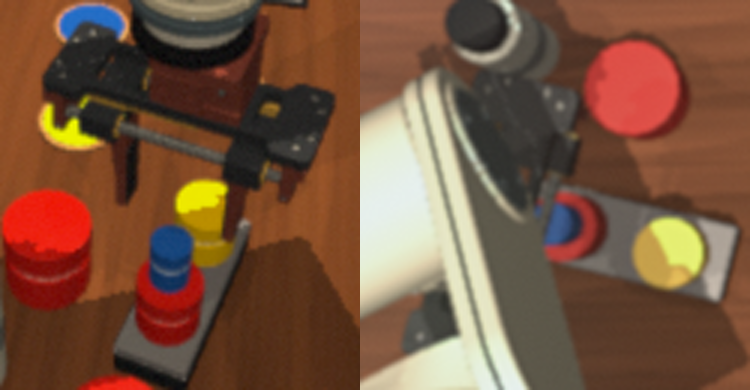

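The fingers straddle the blue jar: the tips in the side crop are at (125,200) and (235,235), with the jar between and below. Descending and gripping.

```bash
python3 -m pendant '[{"dp":[0,0,-0.036],"turn":[0,0,0],"claw":0.07},{"dp":[0,0,-0.071],"turn":[0,0,0],"claw":0.07},{"dp":[0,0,-0.071],"turn":[0,0,0],"claw":0.07},{"dp":[0,0,-0.071],"turn":[0,0,0],"claw":0.02},{"dp":[0,0,-0.071],"turn":[0,0,0],"claw":0.02},{"dp":[0,0,-0.071],"turn":[0,0,0],"claw":0.02},{"dp":[0,0,-0.071],"turn":[0,0,0],"claw":0.02},{"dp":[0,0,-0.071],"turn":[0,0,0],"claw":0.02}]'
python3 -m pendant '[{"dp":[0,0,0],"turn":[0,0,0],"claw":0.02},{"dp":[0,0,0],"turn":[0,0,0],"claw":0.02},{"dp":[0,0,0.01],"turn":[0,0,0],"claw":0.02},{"dp":[0,0,0.03],"turn":[0,0,0],"claw":0.02},{"dp":[0,0,0.05],"turn":[0,0,0],"claw":0.02},{"dp":[0,0,0.07],"turn":[0,0,0],"claw":0.02},{"dp":[0,0,0.08],"turn":[0,0,0],"claw":0.02},{"dp":[0,0,0.08],"turn":[0,0,0],"claw":0.02}]'
python3 - <<'E'
from h import *
s,t=Cam("side"),Cam("top")
cv2.imwrite("pics/a2.png",np.hstack([crop(s.img,220,180,120,130,3),crop(t.img,75,170,130,130,3)]))
o=ctrl.get_obs();print(o['ee_pos'],o['width'])
E
```

```text
t: 3.6
ee_pos: [529.1, 282.3, 92.6]
orientation: [2.483, 1.924, 0.002]
ft_force: [0.7, -0.2, -0.4]
width: 33.4
t: 4.4
ee_pos: [529.6, 282.5, 173.3]
orientation: [2.483, 1.924, 0.005]
ft_force: [-0.4, 0.3, -0.5]
width: 31.8
[528.41041519 281.90505011 171.28629572] 31.51856262170011
```

View pics/a2.png

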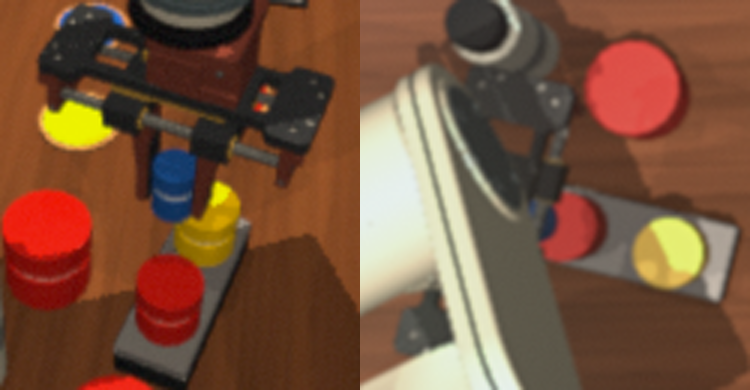

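Blue is gripped and off the red jar: width is 31.6, and it hangs upright between the fingers at crop (175,190). Carrying it to the blue coaster at (651.5, -88).

```bash
python3 -m pendant '[{"dp":[0.005,-0.014,0],"turn":[0,0,0],"claw":0.02},{"dp":[0.014,-0.043,0],"turn":[0,0,0],"claw":0.02},{"dp":[0.027,-0.081,0],"turn":[0,0,0],"claw":0.02},{"dp":[0.039,-0.119,0],"turn":[0,0,0],"claw":0.02},{"dp":[0.052,-0.157,0],"turn":[0,0,0],"claw":0.02},{"dp":[0.065,-0.194,0],"turn":[0,0,0],"claw":0.02},{"dp":[0.077,-0.232,0],"turn":[0,0,0],"claw":0.02},{"dp":[0.090,-0.270,0],"turn":[0,0,0],"claw":0.02}]'
python3 -m pendant '[{"dp":[0.0125,-0.038,0],"turn":[0,0,0],"claw":0.02},{"dp":[0.024,-0.071,0],"turn":[0,0,0],"claw":0.02},{"dp":[0.030,-0.090,0],"turn":[0,0,0],"claw":0.02},{"dp":[0.033,-0.100,-0.01],"turn":[0,0,0],"claw":0.02},{"dp":[0.033,-0.100,-0.04],"turn":[0,0,0],"claw":0.02},{"dp":[0.033,-0.100,-0.08],"turn":[0,0,0],"claw":0.02},{"dp":[0.033,-0.100,-0.11],"turn":[0,0,0],"claw":0.02},{"dp":[0.033,-0.100,-0.12],"turn":[0,0,0],"claw":0.02}]'
python3 - <<'E'
from h import *
s,t=Cam("side"),Cam("top")
cv2.imwrite("pics/a3.png",np.hstack([crop(s.img,190,130,130,130,3),crop(t.img,240,130,130,130,3)]))
o=ctrl.get_obs();print(o['ee_pos'],o['width'])
print([(u.round(1),a,b) for u,a,b in tops(t,'top','red') if 130<u[0]<160], )
E
```

```text
t: 5.3
ee_pos: [618.2, 9.4, 170.5]
orientation: [-2.482, -1.924, 0.003]
ft_force: [0.9, 0.6, -0.8]
width: 31.4
t: 6.1
ee_pos: [648.3, -86.6, 47.2]
orientation: [-2.478, -1.922, 0.008]
ft_force: [0.1, -0.7, -0.8]
width: 31.4
[650.03753725 -87.01713637  49.5304531 ] 31.94341696177368
[(array([141.7, 245.2]), 21.677013397216797, 22.27369499206543)]
```

View pics/a3.png

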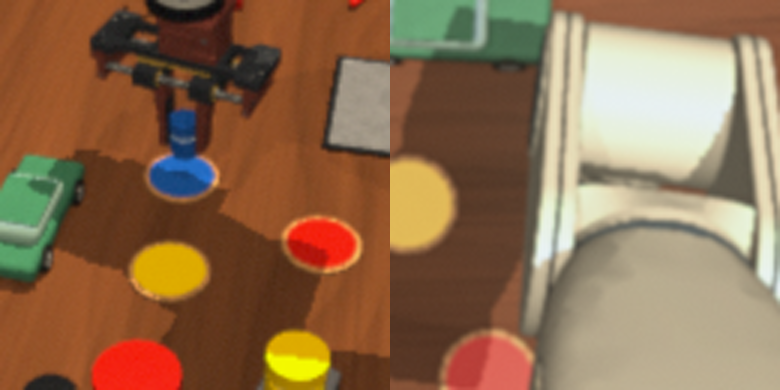

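The blue jar hangs just over the blue coaster (side crop jar (182,132), coaster (182,176)). Lowering and releasing.

```bash
python3 -m pendant '[{"dp":[0,0,-0.02],"turn":[0,0,0],"claw":0.02},{"dp":[0,0,-0.032],"turn":[0,0,0],"claw":0.02},{"dp":[0,0,-0.037],"turn":[0,0,0],"claw":0.02},{"dp":[0,0,-0.038],"turn":[0,0,0],"claw":0.02},{"dp":[0,0,-0.038],"turn":[0,0,0],"claw":0.02},{"dp":[0,0,-0.038],"turn":[0,0,0],"claw":0.02}]'
python3 -m pendant '[{"dp":[0,0,-0.0005],"turn":[0,0,0],"claw":0.04},{"dp":[0,0,-0.0005],"turn":[0,0,0],"claw":0.06},{"dp":[0,0,-0.0005],"turn":[0,0,0],"claw":0.06},{"dp":[0,0,0.02],"turn":[0,0,0],"claw":0.06},{"dp":[0,0,0.06],"turn":[0,0,0],"claw":0.08},{"dp":[0,0,0.11],"turn":[0,0,0],"claw":0.0878},{"dp":[0,0,0.15],"turn":[0,0,0],"claw":0.0878},{"dp":[0,0,0.15],"turn":[0,0,0],"claw":0.0878}]'
python3 - <<'E'
from h import *
s,t=Cam("side"),Cam("top")
cv2.imwrite("pics/a4.png",np.hstack([crop(s.img,190,130,130,130,3),crop(t.img,240,130,130,130,3)]))
for n,k in(('side',s),('top',t)):
    print(n,[(u.round(1).tolist(),k.plane(u,49)[:2].round(1).tolist(),round(a,1),round(b,1)) for u,a,b in tops(k,n,'blue',30)])
for u in((141.7,245.2),): print('red',t.plane(u,84))
print([(u.round(1).tolist(),s.plane(u,84)[:2].round(1).tolist()) for u,a,b in tops(s,'side','red') if 260<u[0]<300])
print([(n,u.round(1).tolist(),k.plane(u,84)[:2].round(1).tolist()) for n,k in(('side',s),('top',t)) for u,a,b in tops(k,n,'yellow')])
E
```

```text
t: 6.8
ee_pos: [652.3, -88.0, 14.5]
orientation: [2.482, 1.924, 0.001]
ft_force: [0.1, -0.3, -0.4]
width: 31.6
t: 7.6
ee_pos: [655.6, -88.5, 170.5]
orientation: [2.477, 1.92, 0.012]
ft_force: [0.2, -0.2, 0.1]
width: 86.7
side [([254.7, 188.4], [628.4, -36.1], 9.9, 11.0), ([250.1, 177.3], [651.1, -86.1], 5.5, 9.3)]
top []
red [526.98332128 284.40520564  84.        ]
[([276.2, 273.7], [527.0, 287.1]), ([297.0, 209.7], [496.3, 71.4])]
[('side', [288.8, 248.3], [505.7, 208.7]), ('side', [246.0, 219.4], [624.2, 131.1])]
```

View pics/a4.png

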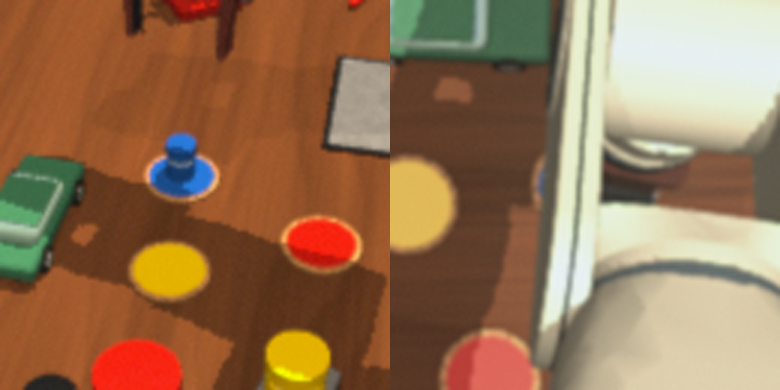

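Blue stands on its coaster at (651.1, about -87). The red jar's lid is now measured at (527, 284.5). Going there.

```bash
python3 -m pendant '[{"dp":[-0.009,0.027,0.02],"turn":[0,0,0],"claw":0.0878},{"dp":[-0.025,0.074,0.02],"turn":[0,0,0],"claw":0.0878},{"dp":[-0.041,0.121,0.02],"turn":[0,0,0],"claw":0.0878},{"dp":[-0.056,0.168,0.02],"turn":[0,0,0],"claw":0.0878},{"dp":[-0.072,0.215,0.02],"turn":[0,0,0],"claw":0.0878},{"dp":[-0.088,0.262,0.02],"turn":[0,0,0],"claw":0.0878},{"dp":[-0.102,0.305,0.02],"turn":[0,0,0],"claw":0.0878},{"dp":[-0.115,0.345,0.02],"turn":[0,0,0],"claw":0.0878}]'
python3 -m pendant '[{"dp":[-0.010,0.027,0],"turn":[0,0,0],"claw":0.0878},{"dp":[-0.010,0.027,-0.02],"turn":[0,0,0],"claw":0.0878},{"dp":[-0.010,0.027,-0.05],"turn":[0,0,0],"claw":0.0878},{"dp":[-0.010,0.027,-0.07],"turn":[0,0,0],"claw":0.0878},{"dp":[-0.010,0.027,-0.08],"turn":[0,0,0],"claw":0.0878},{"dp":[-0.010,0.027,-0.08],"turn":[0,0,0],"claw":0.0878}]'
python3 - <<'E'
from h import *
s,t=Cam("side"),Cam("top")
cv2.imwrite("pics/a5.png",np.hstack([crop(s.img,190,200,130,130,3),crop(t.img,75,160,130,130,3)]))
o=ctrl.get_obs();print(o['ee_pos'],o['width'],o['ft_force'])
E
```

```text
t: 8.5
ee_pos: [534.5, 258.5, 181.5]
orientation: [-2.482, -1.925, 0.006]
ft_force: [0.9, 0.3, -0.3]
width: 88.0
t: 9.1
ee_pos: [525.0, 283.2, 101.0]
orientation: [-2.482, -1.924, 0.008]
ft_force: [0.1, -1.1, 0.0]
width: 87.9
[526.72540104 283.95508743 103.4771913 ] 88.10101061394069 [-0.58481779 -0.07588025  0.96286685]
```

View pics/a5.png

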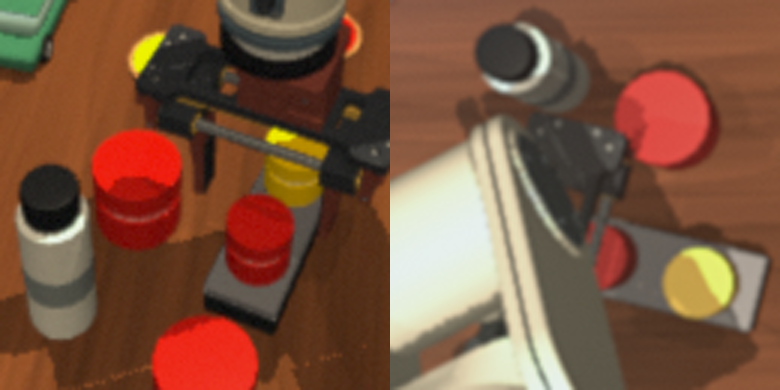

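The fingers stand either side of the red jar (side-crop tips (203,188) and about (328,225)), with clearance to the big red jar and the can. Descending and gripping.

```bash
python3 -m pendant '[{"dp":[0,0,-0.03],"turn":[0,0,0],"claw":0.0878},{"dp":[0,0,-0.05],"turn":[0,0,0],"claw":0.0878},{"dp":[0,0,-0.0585],"turn":[0,0,0],"claw":0.0878},{"dp":[0,0,-0.0585],"turn":[0,0,0],"claw":0.0878},{"dp":[0,0,-0.0585],"turn":[0,0,0],"claw":0.04},{"dp":[0,0,-0.0585],"turn":[0,0,0],"claw":0.04},{"dp":[0,0,-0.0585],"turn":[0,0,0],"claw":0.04},{"dp":[0,0,-0.0585],"turn":[0,0,0],"claw":0.04}]'
python3 -m pendant '[{"dp":[0,0,0],"turn":[0,0,0],"claw":0.04},{"dp":[0,0,0],"turn":[0,0,0],"claw":0.04},{"dp":[0,0,0.01],"turn":[0,0,0],"claw":0.04},{"dp":[0,0,0.03],"turn":[0,0,0],"claw":0.04},{"dp":[0,0,0.06],"turn":[0,0,0],"claw":0.04},{"dp":[0,0,0.08],"turn":[0,0,0],"claw":0.04},{"dp":[0,0,0.09],"turn":[0,0,0],"claw":0.04},{"dp":[0,0,0.09],"turn":[0,0,0],"claw":0.04}]'
python3 - <<'E'
from h import *
s,t=Cam("side"),Cam("top")
cv2.imwrite("pics/a6.png",np.hstack([crop(s.img,190,200,130,130,3),crop(t.img,75,160,130,130,3)]))
E
```

```text
t: 10.0
ee_pos: [527.1, 284.3, 45.9]
orientation: [2.483, 1.925, 0.002]
ft_force: [0.6, 0.3, 1.3]
width: 59.3
t: 10.8
ee_pos: [527.4, 284.5, 136.7]
orientation: [2.483, 1.924, 0.004]
ft_force: [-0.8, 0.4, -1.3]
width: 51.6
```

View pics/a6.png

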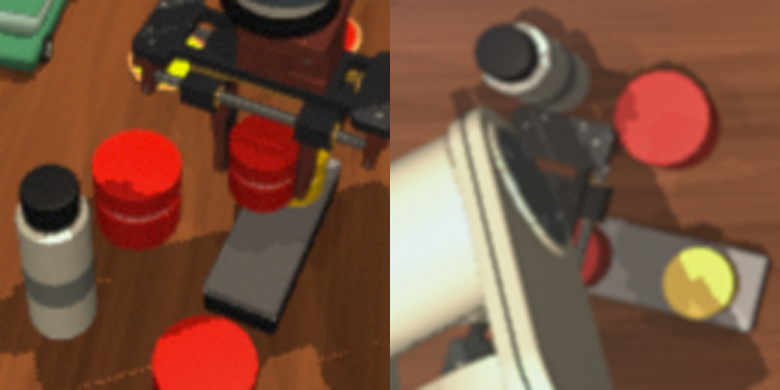

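Red is gripped (width 51.6) and lifted clear, hanging upright at crop (262,165). Carrying it to the red coaster at (496.5, -10.3).

```bash
python3 -m pendant '[{"dp":[-0.0015,-0.015,0],"turn":[0,0,0],"claw":0.04},{"dp":[-0.0046,-0.045,0],"turn":[0,0,0],"claw":0.04},{"dp":[-0.0086,-0.085,0],"turn":[0,0,0],"claw":0.04},{"dp":[-0.0127,-0.124,0],"turn":[0,0,0],"claw":0.04},{"dp":[-0.0167,-0.164,0],"turn":[0,0,0],"claw":0.04},{"dp":[-0.0208,-0.204,0],"turn":[0,0,0],"claw":0.04},{"dp":[-0.0248,-0.244,0],"turn":[0,0,0],"claw":0.04},{"dp":[-0.028,-0.274,0],"turn":[0,0,0],"claw":0.04}]'
python3 -m pendant '[{"dp":[-0.002,-0.017,0],"turn":[0,0,0],"claw":0.04},{"dp":[-0.002,-0.0205,0],"turn":[0,0,0],"claw":0.04},{"dp":[-0.002,-0.0205,-0.02],"turn":[0,0,0],"claw":0.04},{"dp":[-0.002,-0.0205,-0.05],"turn":[0,0,0],"claw":0.04},{"dp":[-0.002,-0.0205,-0.08],"turn":[0,0,0],"claw":0.04},{"dp":[-0.002,-0.0205,-0.10],"turn":[0,0,0],"claw":0.04},{"dp":[-0.002,-0.0205,-0.10],"turn":[0,0,0],"claw":0.04},{"dp":[-0.002,-0.0205,-0.10],"turn":[0,0,0],"claw":0.04}]'
python3 - <<'E'
from h import *
s,t=Cam("side"),Cam("top")
cv2.imwrite("pics/a7.png",crop(s.img,220,130,130,130,4))
o=ctrl.get_obs();print(o['ee_pos'],o['width'])
E
```

```text
t: 11.7
ee_pos: [496.8, 7.3, 134.1]
orientation: [-2.483, -1.923, 0.004]
ft_force: [0.7, 1.0, -1.9]
width: 51.5
t: 12.5
ee_pos: [496.2, -10.1, 34.9]
orientation: [-2.482, -1.925, 0.002]
ft_force: [0.1, -0.0, -0.7]
width: 51.8
[497.3509138  -10.25708784  36.01998842] 51.802766051446554
```

View pics/a7.png

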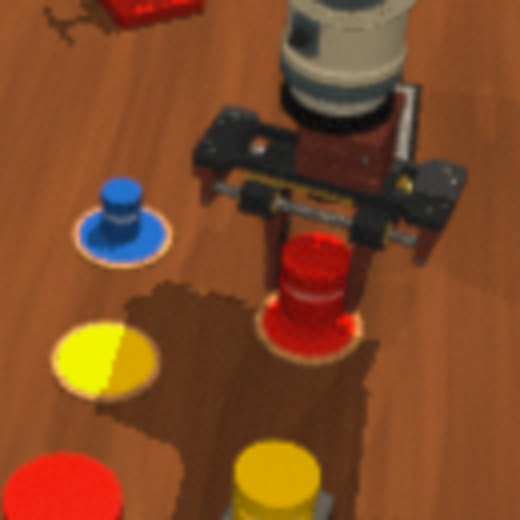

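The jar is centred above the red coaster (jar at (314,280), coaster (310,325)). Lowering and releasing.

```bash
python3 -m pendant '[{"dp":[0,0,-0.01],"turn":[0,0,0],"claw":0.04},{"dp":[0,0,-0.016],"turn":[0,0,0],"claw":0.04},{"dp":[0,0,-0.0185],"turn":[0,0,0],"claw":0.04},{"dp":[0,0,-0.0185],"turn":[0,0,0],"claw":0.04},{"dp":[0,0,-0.0185],"turn":[0,0,0],"claw":0.04}]'
python3 -m pendant '[{"dp":[0,0,0],"turn":[0,0,0],"claw":0.07},{"dp":[0,0,0],"turn":[0,0,0],"claw":0.0878},{"dp":[0,0,0],"turn":[0,0,0],"claw":0.0878},{"dp":[0,0,0.02],"turn":[0,0,0],"claw":0.0878},{"dp":[0,0,0.06],"turn":[0,0,0],"claw":0.0878},{"dp":[0,0,0.10],"turn":[0,0,0],"claw":0.0878},{"dp":[0,0,0.12],"turn":[0,0,0],"claw":0.0878},{"dp":[0,0,0.12],"turn":[0,0,0],"claw":0.0878}]'
python3 - <<'E'
from h import *
s,t=Cam("side"),Cam("top")
cv2.imwrite("pics/a8.png",np.hstack([crop(s.img,220,150,130,130,3),crop(t.img,75,160,130,130,3)]))
for n,k in(('side',s),('top',t)):
  for c in('red','yellow'):
    print(n,c,[(u.round(1).tolist(),k.plane(u,55)[:2].round(1).tolist(),k.plane(u,84)[:2].round(1).tolist(),round(a,1),round(b,1)) for u,a,b in tops(k,n,c,30)])
b,p=rect(t,120,222,90,55,90,256,75); P=np.array([t.plane(u,34) for u in b]); print(P.mean(0),P.round(1).tolist())
E
```

```text
t: 13.1
ee_pos: [496.7, -10.5, 16.6]
orientation: [-2.483, -1.925, 0.0]
ft_force: [0.1, 0.0, -1.1]
width: 51.6
t: 13.9
ee_pos: [498.8, -10.5, 139.6]
orientation: [2.48, 1.922, 0.007]
ft_force: [0.8, -0.0, -0.5]
width: 87.7
side red [([107.6, 351.7], [828.8, 503.3], [815.4, 515.0], 9.0, 12.0), ([257.9, 320.8], [551.7, 390.6], [549.7, 407.0], 32.2, 35.1), ([235.1, 254.5], [634.1, 226.1], [628.7, 249.2], 23.6, 29.9), ([298.5, 196.8], [495.8, -14.5], [496.1, 18.6], 8.6, 17.7)]
side yellow [([289.0, 248.1], [505.6, 183.1], [505.5, 208.1], 15.8, 20.8), ([237.7, 217.5], [653.1, 99.3], [646.9, 127.7], 6.3, 13.3)]
top red [([483.4, 265.2], [468.9, -486.5], [469.9, -472.7], 4.2, 51.0), ([492.7, 253.4], [495.1, -509.7], [495.4, -495.2], 4.9, 45.4), ([94.2, 235.4], [551.8, 400.9], [550.6, 391.1], 29.9, 30.9), ([165.1, 198.9], [633.6, 238.1], [630.2, 232.6], 29.8, 30.4), ([456.2, 188.7], [645.2, -436.7], [641.5, -424.2], 12.4, 24.4), ([460.0, 163.0], [705.3, -449.7], [700.0, -436.8], 19.0, 32.8), ([69.4, 115.4], [836.8, 465.8], [827.9, 454.2], 7.5, 8.5)]
top yellow [([177.0, 253.9], [506.3, 210.2], [506.3, 205.5], 22.4, 23.0), ([245.9, 187.6], [656.5, 50.2], [652.5, 49.7], 9.0, 22.0)]
[516.8565052  243.05014902  34.        ] [[507.1, 328.4, 34.0], [568.5, 313.5, 34.0], [526.4, 157.2, 34.0], [465.5, 173.1, 34.0]]
```

View pics/a8.png

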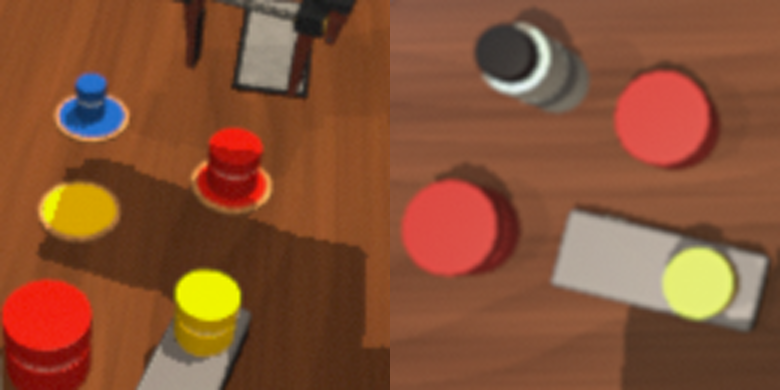

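Red stands upright on its coaster. Yellow (506, 206) and the case are unmoved. Now the yellow jar.

```bash
python3 -m pendant '[{"dp":[0.0015,0.03,0],"turn":[0,0,0],"claw":0.0878},{"dp":[0.0035,0.08,0],"turn":[0,0,0],"claw":0.0878},{"dp":[0.006,0.13,0],"turn":[0,0,0],"claw":0.0878},{"dp":[0.008,0.175,0],"turn":[0,0,0],"claw":0.0878},{"dp":[0.0095,0.205,0],"turn":[0,0,0],"claw":0.0878},{"dp":[0.0095,0.2165,-0.01],"turn":[0,0,0],"claw":0.0878},{"dp":[0.0095,0.2165,-0.03],"turn":[0,0,0],"claw":0.0878},{"dp":[0.0095,0.2165,-0.035],"turn":[0,0,0],"claw":0.0878}]'
python3 - <<'E'
from h import *
s,t=Cam("side"),Cam("top")
cv2.imwrite("pics/a9.png",crop(s.img,220,170,130,130,4))
o=ctrl.get_obs();print(o['ee_pos'],o['width'])
k,n=s,'side'
print([(u.round(1).tolist(),k.plane(u,55)[:2].round(1).tolist(),round(a,1),round(b,1)) for u,a,b in tops(k,n,'red',30)])
E
```

```text
t: 14.8
ee_pos: [503.8, 205.0, 98.3]
orientation: [-2.481, -1.924, 0.009]
ft_force: [0.9, -0.2, -0.1]
width: 87.9
[504.69715064 204.81624874  99.60925485] 88.0806166266061
[([107.7, 351.7], [828.6, 503.3], 9.1, 12.2), ([257.9, 320.7], [551.7, 390.6], 32.1, 35.1), ([225.3, 256.3], [656.4, 235.6], 9.0, 18.0)]
```

View pics/a9.png

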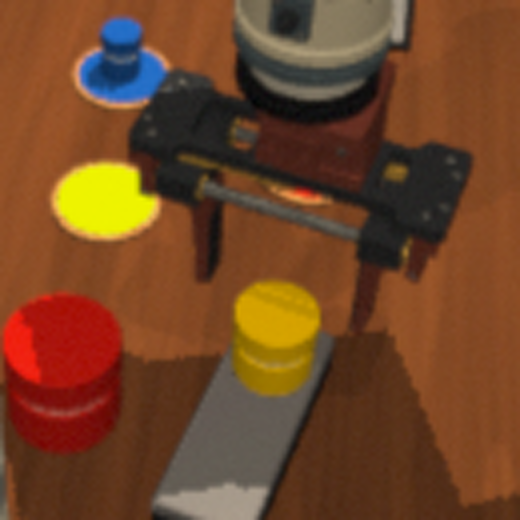

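The fingers straddle the yellow jar (tips (205,275) and (362,325), lid (277,315)).

```bash
python3 -m pendant '[{"dp":[0,0,-0.03],"turn":[0,0,0],"claw":0.0878},{"dp":[0,0,-0.05],"turn":[0,0,0],"claw":0.0878},{"dp":[0,0,-0.0565],"turn":[0,0,0],"claw":0.0878},{"dp":[0,0,-0.0565],"turn":[0,0,0],"claw":0.0878},{"dp":[0,0,-0.0565],"turn":[0,0,0],"claw":0.04},{"dp":[0,0,-0.0565],"turn":[0,0,0],"claw":0.04},{"dp":[0,0,-0.0565],"turn":[0,0,0],"claw":0.04},{"dp":[0,0,-0.0565],"turn":[0,0,0],"claw":0.04}]'
python3 -m pendant '[{"dp":[0,0,0],"turn":[0,0,0],"claw":0.04},{"dp":[0,0,0],"turn":[0,0,0],"claw":0.04},{"dp":[0,0,0.01],"turn":[0,0,0],"claw":0.04},{"dp":[0,0,0.03],"turn":[0,0,0],"claw":0.04},{"dp":[0,0,0.06],"turn":[0,0,0],"claw":0.04},{"dp":[0,0,0.08],"turn":[0,0,0],"claw":0.04},{"dp":[0,0,0.09],"turn":[0,0,0],"claw":0.04},{"dp":[0,0,0.09],"turn":[0,0,0],"claw":0.04}]'
python3 - <<'E'
from h import *
s,t=Cam("side"),Cam("top")
cv2.imwrite("pics/a10.png",crop(s.img,220,170,130,130,4))
E
```

```text
t: 15.7
ee_pos: [506.6, 206.2, 45.8]
orientation: [2.483, 1.924, 0.002]
ft_force: [-0.3, 0.0, -0.1]
width: 59.1
t: 16.5
ee_pos: [507.0, 206.4, 136.6]
orientation: [2.482, 1.924, 0.004]
ft_force: [0.7, -0.4, -1.7]
width: 51.6
```

View pics/a10.png

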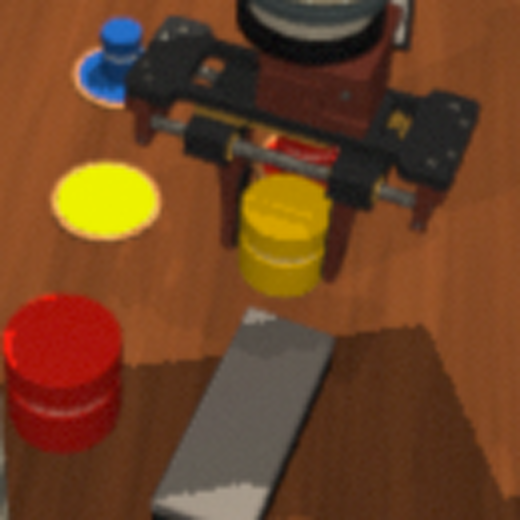

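Yellow is gripped and clear, upright at (285,235), and the case lies empty. Carrying it to the yellow coaster at (638.9, 52.6).

```bash
python3 -m pendant '[{"dp":[0.010,-0.011,0],"turn":[0,0,0],"claw":0.04},{"dp":[0.029,-0.034,0],"turn":[0,0,0],"claw":0.04},{"dp":[0.056,-0.064,0],"turn":[0,0,0],"claw":0.04},{"dp":[0.082,-0.0945,0],"turn":[0,0,0],"claw":0.04},{"dp":[0.108,-0.125,0],"turn":[0,0,0],"claw":0.04},{"dp":[0.124,-0.144,0],"turn":[0,0,0],"claw":0.04},{"dp":[0.1327,-0.1535,0],"turn":[0,0,0],"claw":0.04},{"dp":[0.1327,-0.1535,-0.02],"turn":[0,0,0],"claw":0.04}]'
python3 -m pendant '[{"dp":[0,0,-0.03],"turn":[0,0,0],"claw":0.04},{"dp":[0,0,-0.06],"turn":[0,0,0],"claw":0.04},{"dp":[0,0,-0.08],"turn":[0,0,0],"claw":0.04},{"dp":[0,0,-0.08],"turn":[0,0,0],"claw":0.04},{"dp":[0,0,-0.08],"turn":[0,0,0],"claw":0.04}]'
python3 - <<'E'
from h import *
s,t=Cam("side"),Cam("top")
cv2.imwrite("pics/a11.png",crop(s.img,190,130,130,130,4))
o=ctrl.get_obs();print(o['ee_pos'],o['width'])
E
```

```text
t: 17.4
ee_pos: [641.8, 50.7, 116.2]
orientation: [2.483, 1.92, 0.005]
ft_force: [0.1, -0.2, -1.7]
width: 51.9
t: 17.9
ee_pos: [638.5, 52.6, 34.7]
orientation: [-2.482, -1.924, 0.002]
ft_force: [0.0, -0.9, -0.7]
width: 51.5
[639.72895454  52.72322951  36.25413915] 51.77523034989618
```

View pics/a11.png

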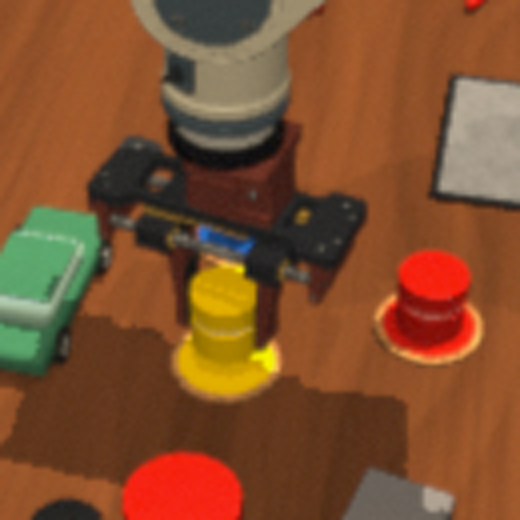

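Yellow sits over its coaster (jar (223,315), coaster (228,360)). Lowering and releasing.

```bash
python3 -m pendant '[{"dp":[0,0,-0.01],"turn":[0,0,0],"claw":0.04},{"dp":[0,0,-0.016],"turn":[0,0,0],"claw":0.04},{"dp":[0,0,-0.0185],"turn":[0,0,0],"claw":0.04},{"dp":[0,0,-0.0185],"turn":[0,0,0],"claw":0.04},{"dp":[0,0,-0.0185],"turn":[0,0,0],"claw":0.04}]'
python3 -m pendant '[{"dp":[0,0,0],"turn":[0,0,0],"claw":0.07},{"dp":[0,0,0],"turn":[0,0,0],"claw":0.0878},{"dp":[0,0,0],"turn":[0,0,0],"claw":0.0878},{"dp":[0,0,0.02],"turn":[0,0,0],"claw":0.0878},{"dp":[0,0,0.06],"turn":[0,0,0],"claw":0.0878},{"dp":[0,0,0.10],"turn":[0,0,0],"claw":0.0878},{"dp":[0,0,0.12],"turn":[0,0,0],"claw":0.0878},{"dp":[0,0,0.12],"turn":[0,0,0],"claw":0.0878}]'
python3 - <<'E'
from h import *
s,t=Cam("side"),Cam("top")
cv2.imwrite("pics/a12.png",np.hstack([crop(s.img,190,130,130,130,3),crop(t.img,200,150,130,130,3)]))
for n,k in(('side',s),('top',t)):
  for c in('red','yellow','blue'):
    z=49 if c=='blue' else 55
    print(n,c,[(u.round(1).tolist(),k.plane(u,z)[:2].round(1).tolist(),round(a,1),round(b,1)) for u,a,b in tops(k,n,c,30) if 220<u[0]<320 and 150<u[1]<270 and a>4])
b,p=rect(t,120,222,90,55,90,256,75); P=np.array([t.plane(u,34) for u in b]); print(P.mean(0),P.round(1).tolist())
E
```

```text
t: 18.5
ee_pos: [638.9, 52.6, 16.6]
orientation: [2.483, 1.925, 0.0]
ft_force: [-0.4, -0.3, -1.9]
width: 51.6
t: 19.3
ee_pos: [641.3, 52.7, 140.4]
orientation: [2.48, 1.922, 0.009]
ft_force: [0.3, 0.5, -0.5]
width: 88.1
side red [([235.1, 254.6], [634.0, 226.4], 23.5, 29.7), ([300.8, 212.9], [484.7, 51.3], 9.7, 15.1), ([298.2, 198.3], [496.3, -8.1], 12.1, 17.7)]
side yellow [([254.0, 219.9], [607.9, 100.9], 8.3, 11.5), ([246.1, 206.5], [638.2, 52.6], 11.4, 17.4)]
side blue [([252.0, 188.7], [636.0, -33.2], 11.2, 16.0), ([250.0, 177.3], [651.4, -85.9], 5.5, 8.7)]
top red []
top yellow [([257.0, 200.6], [625.6, 25.0], 5.8, 15.9)]
top blue [([303.3, 191.5], [645.8, -83.4], 26.7, 27.0)]
[518.47532955 232.4040889   34.        ] [[583.7, 327.6, 34.0], [580.3, 137.6, 34.0], [453.3, 138.5, 34.0], [456.5, 325.9, 34.0]]
```

View pics/a12.png

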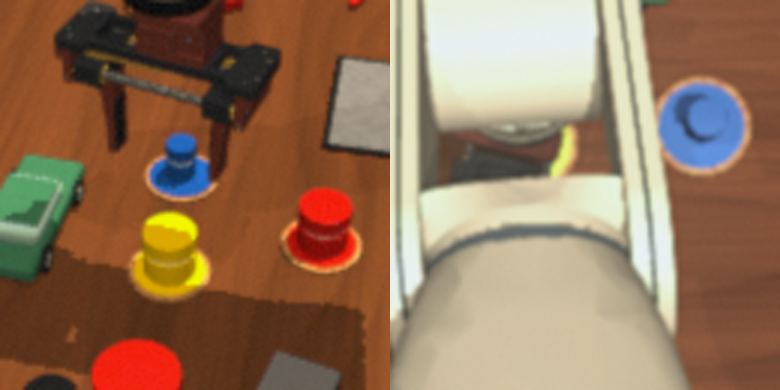

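All three jars stand on their coasters within about 3 mm: red (496, -8), yellow (638, 52.6), blue (651, -86) from the side view, which reads about +2 mm in y. Now the emptied case, centre (516.9, 242.7), axis about 75.3°. The jaws are already square to it.

```bash
python3 -m pendant '[{"dp":[-0.016,0.025,0],"turn":[0,0,0],"claw":0.0878},{"dp":[-0.042,0.065,0],"turn":[0,0,0],"claw":0.0878},{"dp":[-0.068,0.107,0],"turn":[0,0,0],"claw":0.0878},{"dp":[-0.095,0.148,0],"turn":[0,0,0],"claw":0.0878},{"dp":[-0.113,0.176,0],"turn":[0,0,0],"claw":0.0878},{"dp":[-0.122,0.190,-0.02],"turn":[0,0,0],"claw":0.0878},{"dp":[-0.122,0.190,-0.05],"turn":[0,0,0],"claw":0.0878},{"dp":[-0.122,0.190,-0.07],"turn":[0,0,0],"claw":0.0878}]'
python3 - <<'E'
from h import *
s,t=Cam("side"),Cam("top")
cv2.imwrite("pics/a13.png",np.hstack([crop(s.img,210,190,130,130,3),crop(t.img,75,170,130,130,3)]))
o=ctrl.get_obs();print(o['ee_pos'],o['width'])
for n,k in(('side',s),('top',t)):
  for c in('red','yellow','blue'):
    z=49 if c=='blue' else 55
    print(n,c,[(u.round(1).tolist(),k.plane(u,z)[:2].round(1).tolist(),round(a,1),round(b,1)) for u,a,b in tops(k,n,c,30) if 220<u[0]<320 and 150<u[1]<270 and a>4])
E
```

```text
t: 20.2
ee_pos: [514.5, 242.5, 63.4]
orientation: [-2.481, -1.926, 0.007]
ft_force: [-0.0, -0.1, 0.7]
width: 87.8
[513.48896319 241.37679003  62.38172532] 87.5409909517206
side red [([230.5, 249.6], [648.5, 212.8], 11.3, 24.2)]
side yellow [([246.0, 206.9], [638.4, 54.1], 11.9, 17.3)]
side blue [([250.7, 188.4], [640.0, -34.0], 12.0, 18.8), ([249.9, 177.4], [651.5, -85.6], 5.6, 8.8)]
top red [([273.4, 257.3], [494.9, -9.9], 25.0, 28.6)]
top yellow [([245.6, 198.0], [632.2, 51.3], 28.7, 30.1)]
top blue [([303.3, 191.5], [645.8, -83.4], 26.8, 27.2)]
```

View pics/a13.png

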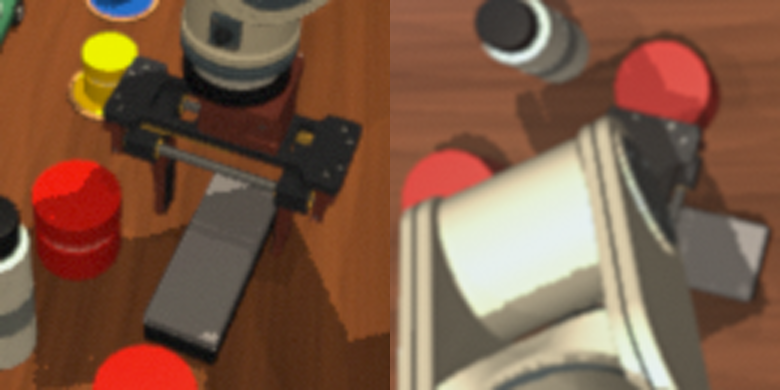

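The body will come near the big red jar when I go low, so I'm checking that jar's height first.

```bash
python3 - <<'E'
from h import *
s,t=Cam("side"),Cam("top")
for a,b in(((165.1,198.9),(235.1,254.5)),((94.2,235.5),(257.8,320.8))):
    P,e=tri(t,a,s,b); print(P.round(1),round(e,1),'dia',30.5*(t.C[2]-P[2])/t.f)
E
```

```text
[631.9 235.7  67.1] 0.3 dia 69.40245925919949
[551.1 397.1  66.2] 0.2 dia 69.45664478348766
```

The big jar is about 68 mm high and the body stays at or above 89 mm, so it is clear. Descending to TCP z = 9 and gripping the case.

```bash
python3 -m pendant '[{"dp":[0,0,-0.025],"turn":[0,0,0],"claw":0.0878},{"dp":[0,0,-0.045],"turn":[0,0,0],"claw":0.0878},{"dp":[0,0,-0.0575],"turn":[0,0,0],"claw":0.0878},{"dp":[0,0,-0.0575],"turn":[0,0,0],"claw":0.0878},{"dp":[0,0,-0.0575],"turn":[0,0,0],"claw":0.05},{"dp":[0,0,-0.0575],"turn":[0,0,0],"claw":0.05},{"dp":[0,0,-0.0575],"turn":[0,0,0],"claw":0.05},{"dp":[0,0,-0.0575],"turn":[0,0,0],"claw":0.05}]'
python3 -m pendant '[{"dp":[0,0,0],"turn":[0,0,0],"claw":0.05},{"dp":[0,0,0],"turn":[0,0,0],"claw":0.05},{"dp":[0,0,0.01],"turn":[0,0,0],"claw":0.05},{"dp":[0,0,0.03],"turn":[0,0,0],"claw":0.05},{"dp":[0,0,0.06],"turn":[0,0,0],"claw":0.05},{"dp":[0,0,0.09],"turn":[0,0,0],"claw":0.05},{"dp":[0,0,0.11],"turn":[0,0,0],"claw":0.05},{"dp":[0,0,0.12],"turn":[0,0,0],"claw":0.05}]'
python3 - <<'E'
from h import *
s,t=Cam("side"),Cam("top")
cv2.imwrite("pics/a14.png",np.hstack([crop(s.img,210,190,130,130,3),crop(t.img,75,170,130,130,3)]))
E
```

```text
t: 21.2
ee_pos: [517.2, 242.8, 9.9]
orientation: [2.483, 1.924, 0.001]
ft_force: [0.3, -0.7, 4.1]
width: 59.9
t: 22.0
ee_pos: [517.7, 242.9, 131.5]
orientation: [2.482, 1.924, 0.005]
ft_force: [0.7, 0.8, -1.8]
width: 59.6
```

View pics/a14.png

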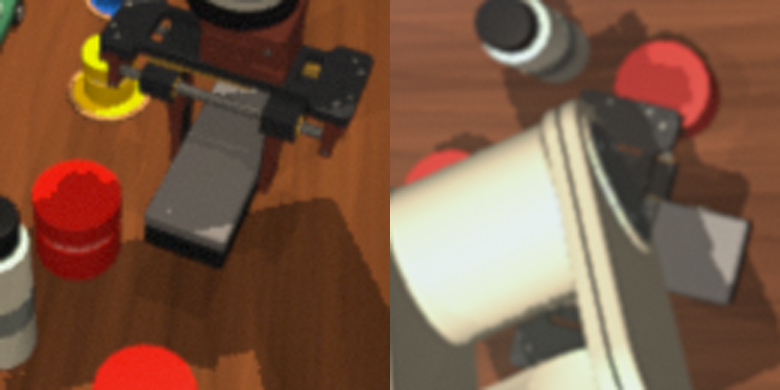

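The case hangs level from the jaws (width 59.6). Carrying it to the pad at (463.9, -255), with a turn of +0.22 rad.

```bash
python3 -m pendant '[{"dp":[-0.0016,-0.015,0],"turn":[0,0,0.006],"claw":0.05},{"dp":[-0.004,-0.040,0],"turn":[0,0,0.016],"claw":0.05},{"dp":[-0.008,-0.075,0],"turn":[0,0,0.03],"claw":0.05},{"dp":[-0.012,-0.114,0],"turn":[0,0,0.046],"claw":0.05},{"dp":[-0.0165,-0.154,0],"turn":[0,0,0.062],"claw":0.05},{"dp":[-0.0205,-0.194,0],"turn":[0,0,0.078],"claw":0.05},{"dp":[-0.025,-0.234,0],"turn":[0,0,0.094],"claw":0.05},{"dp":[-0.029,-0.2735,0],"turn":[0,0,0.11],"claw":0.05}]'
python3 -m pendant '[{"dp":[-0.004,-0.040,0],"turn":[0,0,0.016],"claw":0.05},{"dp":[-0.008,-0.080,0],"turn":[0,0,0.032],"claw":0.05},{"dp":[-0.013,-0.119,0],"turn":[0,0,0.048],"claw":0.05},{"dp":[-0.016,-0.154,0],"turn":[0,0,0.063],"claw":0.05},{"dp":[-0.0195,-0.184,0],"turn":[0,0,0.078],"claw":0.05},{"dp":[-0.022,-0.206,0],"turn":[0,0,0.092],"claw":0.05},{"dp":[-0.0235,-0.219,0],"turn":[0,0,0.104],"claw":0.05},{"dp":[-0.024,-0.224,0],"turn":[0,0,0.11],"claw":0.05}]'
python3 -m pendant '[{"dp":[0,0,-0.01],"turn":[0,0,0],"claw":0.05},{"dp":[0,0,-0.035],"turn":[0,0,0],"claw":0.05},{"dp":[0,0,-0.06],"turn":[0,0,0],"claw":0.05},{"dp":[0,0,-0.08],"turn":[0,0,0],"claw":0.05},{"dp":[0,0,-0.09],"turn":[0,0,0],"claw":0.05},{"dp":[0,0,-0.09],"turn":[0,0,0],"claw":0.05},{"dp":[0,0,-0.09],"turn":[0,0,0],"claw":0.05}]'
python3 - <<'E'
from h import *
s,t=Cam("side"),Cam("top")
cv2.imwrite("pics/a15.png",np.hstack([crop(s.img,230,90,130,130,3),crop(t.img,310,190,130,130,3)]))
o=ctrl.get_obs();print(o['ee_pos'],o['width'],o['orientation'])
E
```

```text
t: 22.9
ee_pos: [485.7, -33.1, 127.7]
orientation: [-2.371, -2.058, 0.004]
ft_force: [1.0, -0.4, -1.3]
width: 60.0
t: 23.7
ee_pos: [462.0, -256.1, 127.7]
orientation: [-2.256, -2.182, 0.002]
ft_force: [-0.3, 1.0, -2.0]
width: 59.9
t: 24.4
ee_pos: [464.0, -254.6, 39.2]
orientation: [-2.256, -2.186, 0.0]
ft_force: [0.2, -0.1, -2.3]
width: 59.8
[ 464.53928034 -255.08929539   39.97539484] 60.18119777879571 [2.25539663e+00 2.18493243e+00 6.43838355e-04]
```

View pics/a15.png

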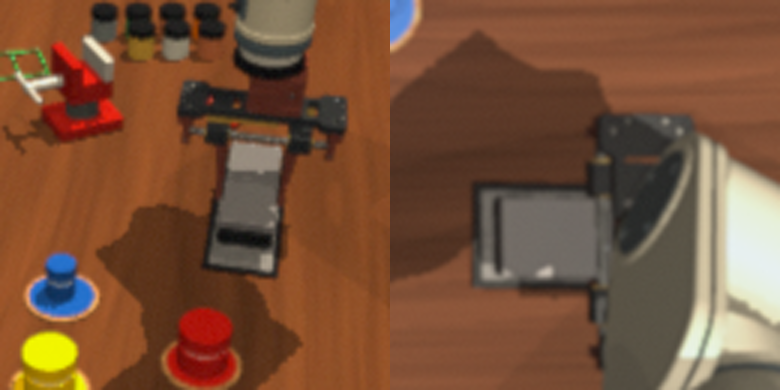

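The case is over the pad, aligned with its edges (pad outline visible around it at top crop (475-610, 185-285)). Lowering.

```bash
python3 -m pendant '[{"dp":[0,0,-0.012],"turn":[0,0,0],"claw":0.05},{"dp":[0,0,-0.020],"turn":[0,0,0],"claw":0.05},{"dp":[0,0,-0.0255],"turn":[0,0,0],"claw":0.05},{"dp":[0,0,-0.0255],"turn":[0,0,0],"claw":0.05},{"dp":[0,0,-0.0255],"turn":[0,0,0],"claw":0.05}]'
python3 - <<'E'
from h import *
s,t=Cam("side"),Cam("top")
cv2.imwrite("pics/a16.png",np.hstack([crop(s.img,270,120,90,90,4),crop(t.img,325,230,90,90,4)]))
o=ctrl.get_obs();print(o['ee_pos'],o['ft_force'])
E
```

```text
t: 25.0
ee_pos: [463.7, -254.9, 13.3]
orientation: [-2.256, -2.185, 0.0]
ft_force: [0.8, -0.1, -1.7]
width: 59.6
[ 463.79554569 -254.88880902   13.39187535] [ 0.36955713  0.89831977 -1.70098228]
```

View pics/a16.png

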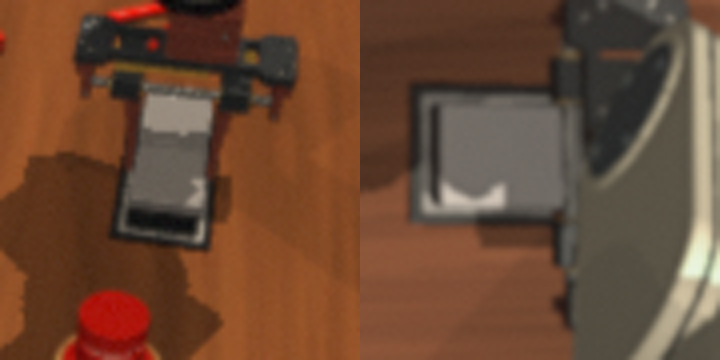

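The case is down within about a millimetre and shows even margins on the pad. Releasing and backing off.

```bash
python3 -m pendant '[{"dp":[0,0,0],"turn":[0,0,0],"claw":0.07},{"dp":[0,0,0],"turn":[0,0,0],"claw":0.0878},{"dp":[0,0,0],"turn":[0,0,0],"claw":0.0878},{"dp":[0,0,0.02],"turn":[0,0,0],"claw":0.0878},{"dp":[0,0,0.06],"turn":[0,0,0],"claw":0.0878},{"dp":[0,0,0.10],"turn":[0,0,0],"claw":0.0878},{"dp":[0,0,0.15],"turn":[0,0,0],"claw":0.0878},{"dp":[0,0,0.17],"turn":[0,0,0],"claw":0.0878}]'
python3 -m pendant '[{"dp":[-0.03,-0.05,0],"turn":[0,0,0],"claw":0.0878},{"dp":[-0.06,-0.1,0],"turn":[0,0,0],"claw":0.0878},{"dp":[-0.08,-0.15,0],"turn":[0,0,0],"claw":0.0878},{"dp":[-0.1,-0.2,0],"turn":[0,0,0],"claw":0.0878},{"dp":[-0.12,-0.25,0],"turn":[0,0,0],"claw":0.0878},{"dp":[-0.14,-0.29,0],"turn":[0,0,0],"claw":0.0878},{"dp":[-0.14,-0.29,0],"turn":[0,0,0],"claw":0.0878},{"dp":[-0.14,-0.29,0],"turn":[0,0,0],"claw":0.0878}]'
python3 - <<'E'
from h import *
s,t=Cam("side"),Cam("top")
cv2.imwrite("pics/s17.png",s.img);cv2.imwrite("pics/t17.png",t.img)
for nm,lo in(('case+pad',60),):
    b,p=rect(t,330,240,95,55,lo,256,75); P=np.array([t.plane(u,4) for u in b]); print('outer',P.mean(0).round(1))
for n,k in(('side',s),('top',t)):
  for c in('red','yellow','blue'):
    z=49 if c=='blue' else 55
    print(n,c,[(u.round(1).tolist(),k.plane(u,z)[:2].round(1).tolist(),round(a,1),round(b,1)) for u,a,b in tops(k,n,c,30) if 220<u[0]<320 and 150<u[1]<270 and a>4])
cv2.imwrite("pics/c17.png",np.hstack([crop(s.img,280,130,60,60,6),crop(t.img,325,230,70,60,6)[:,:420]]))
E
```

```text
t: 25.9
ee_pos: [465.7, -255.9, 188.2]
orientation: [2.252, 2.181, 0.003]
ft_force: [0.5, 0.2, -0.4]
width: 87.8
t: 26.7
ee_pos: [322.4, -547.3, 183.5]
orientation: [2.26, 2.181, -0.001]
ft_force: [0.9, 0.5, -0.4]
width: 87.9
outer [ 466.  -255.2    4. ]
side red [([235.1, 254.5], [634.1, 226.1], 23.5, 30.0), ([297.9, 198.3], [497.1, -7.8], 11.9, 17.2)]
side yellow [([249.4, 221.6], [618.9, 109.0], 12.4, 19.3), ([246.0, 206.9], [638.2, 54.1], 12.2, 17.5)]
side blue [([250.8, 188.4], [639.9, -33.9], 11.9, 18.8), ([249.9, 177.4], [651.4, -85.5], 5.7, 8.9)]
top red [([272.5, 256.0], [497.9, -8.1], 22.2, 28.4)]
top yellow [([245.6, 198.0], [632.2, 51.2], 28.9, 30.1)]
top blue [([303.3, 191.5], [645.8, -83.4], 26.8, 27.2)]
```

View pics/s17.png

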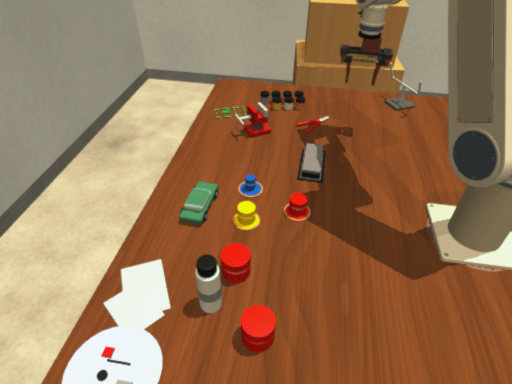

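View pics/t17.png

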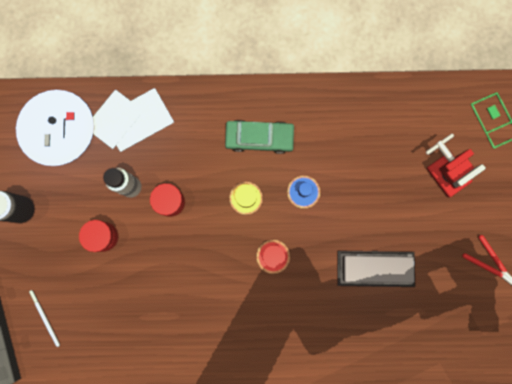

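View pics/c17.png

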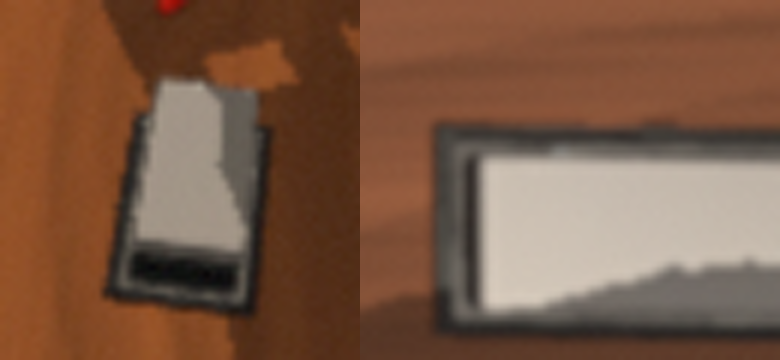

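```bash
python3 - <<'E'
from h import *
t=Cam("top"); s=Cam("side")
th=np.radians(88.2);u=np.array([np.cos(th),np.sin(th)]);v=np.array([-u[1],u[0]])
im=crop(t.img,330,240,95,55,8)
for L,W,z,col in((80,30,38,(0,0,255)),(92,42,4,(255,0,0))):
    c=[t.proj([*(np.array([463.9,-255])+a*L*u+b*W*v),z]) for a,b in((1,1),(1,-1),(-1,-1),(-1,1))]
    print(np.round(c,1).tolist())
    cv2.polylines(im,[np.int32((np.array(c)-[330,240]+.5)*8)],True,col,1)
cv2.imwrite("pics/f1.png",im)
print(ctrl.get_obs()['t'])
E
```

```text
[[345.0, 281.6], [344.7, 255.3], [414.0, 256.3], [414.6, 282.6]]
[[337.2, 285.8], [337.0, 250.1], [414.1, 251.2], [415.0, 286.9]]
26.9
```

View pics/f1.png

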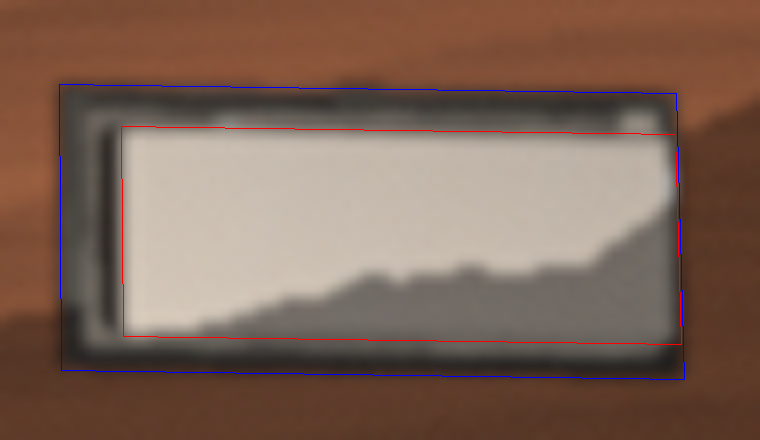

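The seen edges of both the case top and the pad match the expected outlines within a pixel (about 2 mm). The jars stand upright on their coasters, and the spray can and car look unmoved. Handing in.

```bash
python3 -c "
from workcell import ctrl
ctrl.close_job()"
```

```text
the job is handed in; nothing more can be done
```

The job is done and handed in at about 27 s of the 112 s allowed. `close_job` reports no verdict, so what follows rests on my own checks.

I took the pile apart from the top: the blue jar to the blue coaster, then the small red jar to the red one, then the yellow jar to the yellow one. After that I laid the emptied case on the grey pad, turned 0.22 rad to square it up.

**Jars:** in the last pictures each stands upright. Side-view lid centres lie within about 3 mm of the coaster centres: red (497, -8), yellow (638, 54), blue (651, -86). The side view reads about 2 mm high in y.

**Case:** in the top view its edges and the pad's match the expected outlines to about a pixel (2 mm), and it is parallel to the pad.

**Bystanders:** the spray can and the model car sit at the same place in the picture as at the start. I judged this by eye and did not measure it.

**Checks that disagreed or were weak:**
- Triangulated heights came out 1 to 4 mm below the text, so I used the text's heights.
- In the last pictures the top-view colour mask merged each jar's lid with its coaster, so it gave no separate jar check. The final jar positions therefore rest mainly on the side view.

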